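# Snug up the water filter's cap with its ratchet

## Task

The white cap of the water filter is still loose and the ratchet handle on it is set to undo: flip the small direction lever on the ratchet's head over to tighten, then swing the handle back and forth between its stops to turn the cap clockwise (seen from above) until it bites on the black seal ring. Go on only until it has dragged the ring's tab from the first rib on the rim to the second, 12 mm on, and stop there: more than 6 mm short or beyond spoils the seal. Let go of the handle at the end and leave the other things where they stand.

Things in the scene. Friction and masses are not known exactly. Their poses are not given: they have to be found in the camera images.
- filter: squat aluminium water filter screwed to the worktop, 128 mm across its foot, 124 mm at its rim (58 to 70 mm up). Origin: centre of the underside, on the vertical axis about which cap, ring and handle turn; z up. A white pipe stub points to +x, ending 102 mm out, 43 mm up. Midway through its swing the handle points to the filter's -y, its tail stopped by two posts (112 mm up) 0.62 rad either way
- handle: steel ratchet on the cap; turns about the filter's axis, stays where left. Origin as the filter's, +x along the handle, z up. Head 60 mm across, its tail 69 mm out, 100 to 116 mm up, neck 15 mm wide. With the lever at tighten it drives the cap when swung clockwise from above and clicks when swung back (drag about 0.2 N m); teeth every 0.26 rad, so up to that much of each stroke is lost
- handle_grip (a point): middle of the black rubber grip bar, 145 mm from the axis, 110 mm up; the bar is 20 mm wide, 22 mm high (99 to 121 mm up) and runs from 105 to 190 mm from the axis
- head_top (a point): point on the axis, on top of the ratchet's head, 116 mm up
- selector (a joint): direction lever, rad: -0.45 undo, +0.45 tighten (counter-clockwise from above); counts as flipped above +0.35. Dark bar 9 mm wide, pivoted on the head 20 mm from the axis on the handle's side, pointing back over the head's centre. Stays where left. To tighten, push its tab towards the handle's -y side (the side to which a tightening swing goes), to the stop
- lever_tip (a point): centre of the top of the upright tab at the lever's end: 10 by 10 mm, 118 to 138 mm up, 32 mm from the lever's pivot; takes about 3 N to push slowly, 8 N at 50 mm/s, and travels about 28 mm from stop to stop
- cap (a joint): white ribbed cap, 110 mm across, 76 to 100 mm up: its turn, rad, 0 at the start, growing clockwise from above (tightening). It does not visibly rise or sink. It takes about 0.4 N m at the handle while loose and about 1.3 N m once it drags the ring (felt while moving; at rest the load fades), which begins somewhere between 1.3 and 2.4 rad: different each time, and it cannot be seen beforehand
- seal_tab (a point): top of the seal ring's black rubber tab, 68 mm from the axis, 76 mm up; 6 mm wide, sticking out 13 mm past the rim. It starts over the first of two upright ribs on the rim (2.5 mm wide), 0.55 rad counter-clockwise from the filter's +x; the second rib is 12 mm (0.176 rad) clockwise. Once gripped it goes clockwise with the cap, and stays where left
- mug: white mug, 76 mm across, 85 mm high, leave alone; origin: centre of its underside
- cartridge: old white filter cartridge standing upright, 52 mm across, 100 mm high, leave alone; origin: centre of its underside
- screwdriver: screwdriver lying on the worktop, leave alone; origin: under its middle
- spare_seal: spare black ring, 90 mm across, 7 mm high, lying flat, leave alone; origin: centre of its underside
- bowl: white bowl, 130 mm across, 50 mm high, leave alone; origin: centre of its underside
- soap: green soap bottle, 64 mm across, 190 mm high, leave alone; origin: centre of its underside
- jar: amber jar with a steel lid, 72 mm across, 100 mm high, leave alone; origin: centre of its underside

How it is judged (in metres and radians):
On the way, in this order (a step that is already met when the one before it is completed fails the run):
1. the direction lever is flipped to tighten while the cap is still where it was (value of joint selector above 0.35 rad and value of joint cap below 0.3 rad), for 0.2 s.
2. the cap has been turned clockwise by more than one swing of the handle can give, with the lever at tighten (value of joint cap above 1.25 rad and value of joint selector above 0.35 rad), for 0.1 s.
3. the cap has gripped the seal ring and dragged its tab along (distance of seal_tab from where it was at the start of the episode above 0.006 m), for 0.2 s.
At the end, for the whole second after the job is handed in: The direction lever stands at tighten (above 0.35 rad), the seal ring's tab rests 6 to 18 mm from where it began (the second rib is at 12 mm), and the handle is let go and at rest (value of joint selector above 0.35 rad and distance of seal_tab from where it was at the start of the episode between 0.006 and 0.018 m and not (contact force between the fingers and handle above 0.3 N) and linear speed of handle below 0.05 m/s and angular speed of handle below 0.1 rad/s); the robot touches nothing.
It fails at once if the seal ring's tab is dragged more than 18 mm (overtightened) (distance of seal_tab from where it was at the start of the episode above 0.018 m).
It fails at once if a bystander is shifted by more than 25 mm (distance of any of mug, cartridge, screwdriver, spare_seal, bowl, soap, jar from where it was at the start of the episode above 0.025 m).
It also fails if it takes over 72 s, if anything falls off the work surface, if the arm or the gripper's body presses on something with over 40 N, if the wrist force passes 120 N, or if a joint passes its speed limit or range.

## Robot

A 6-joint arm with a two-finger parallel gripper is mounted at the origin on the work surface. World frame = base frame: x ahead of the robot, y to its left, z up, the work surface at z = 0. Lengths are in mm, angles in rad, forces in N, time in s.
With the tool pointing down it reaches from about 325 to 850 mm from the base axis. Payload 15.5 kg.
Tool frame: the origin (TCP) lies at the very end of the fingers, on their centre line; the grasp point (between the pads) lies 19 mm behind it; z points along the fingers, y is the line along which they close (so a half turn about z gives the same grasp; the last joint's range is limited). The gripper opens to 91 mm and grips with 3 to 60 N. Pads are 32 mm wide; open, the fingers measure 118 mm over their backs; the gripper's body (76 mm by 178 mm) begins 60 mm behind the grasp point.
Start: joints at [-0.096, 0.494, 1.345, -0, 1.302, -0.096], TCP at [625.001, 0.003, 213.915] pointing down, gripper open.
Joint ranges: [-2.91, 2.91], [-0.82, 2.16], [0.22, 2.67], [-1.22, 4.37], [0.12, 2.79], [-3.08, 3.08]. Speed limits (rad/s): [1.89, 1.89, 2.57, 3.01, 3.01, 3.01].

## Interface

Orientations are given as a unit quaternion [w, x, y, z].
In Python, from workcell import arm gives the robot as it stands. The module is installed in compiled form; this text tells all that it offers.
- The arm moves only by the shell command python3 -m handwheel 'ROWS' [OPENING] [FORCE]. ROWS is text: rows parted by semicolons, each of 4 numbers parted by spaces: the shift along the tool's x, y, z in cm, then the turn about the tool's z in degrees. In form: dx dy dz yaw; .... A call has 1 to 12 rows; each row shifts and turns the commanded pose from where the row before left it, along the tool's axes as they then stand; what a row does not reach is not made up. A row lasts 1/12 s, in which the tool goes at most 41.7 mm and 7.16 degrees, less where a joint would pass 70% of its speed; a pose out of reach is approached as far as the arm can. A call is refused whole if a number of a shift passes 4.17 or a number of a turn 7.16, either way. A call with a gripper value outside its range is refused whole. OPENING is the opening, from 0 (shut) to 1 (fully open), set as the call begins (- or left out, the last holds). The fingers move at their own pace and stop on an object; FORCE is the grip in N (left out, the last holds). Time passes only in rows, so rows that do not move let the fingers close. It gives the time, the measured TCP pose, the force, the opening and the grip force at its end, in the units of the state.
- arm.state(): the state, without advancing time (a new reading comes with each control period).
- arm.get_image(name): name is "scene" or "side" or "wrist"; returns a dict with "img" (384x512x3 uint8, blue, green, red), "mtx" (3x3 intrinsics, pixels), "pose" (4x4, takes a point from camera to world coordinates). Camera axes: x right, y down, z forward; pixel columns grow to the right and rows downward; lengths in mm; the calibration is good to about 2 mm. The wrist camera is an equidistant fisheye: a pixel r from the principal point sees the ray r / f radians off the axis. A picture is of the moment at which its call begins. There is no depth.
- arm.job_done(): hands the job in; it is judged then, once.
The state is a dict: "time_s": time; "q": joint angles; "qvel": joint speeds; "joint_efforts": joint torques, N m; "tool_pos": TCP position; "orientation": TCP orientation; "wrist_force": force on the tool from outside, world axes, zero at the start; "wrist_torque": the same for the moment, N m; "gripper_width": finger opening in mm; "gripper_force": force on a finger pad.
Only numpy, scipy, OpenCV 4.12 (cv2) and the standard library are available. Lean on these libraries where they do the work, as an engineer would, in place of code of your own. Each camera call takes 0.05 s, during which the arm holds its last target. There are 200 camera calls.

## Working session

There is one attempt and no reset: what is moved stays moved. The work goes in short steps, Python scripts to look and compute and a shell command to move; the robot and the scene stay as the last step left them, time stands still between calls to the robot, and variables do not carry over. Pictures are saved under pics/ and viewed, at most 10 in all, crops included, and the job is handed in when it is done.

```bash
mkdir -p pics; cat > h.py <<'E'
import numpy as np,cv2
from workcell import arm
def shot(n,f):
    d=arm.get_image(n); cv2.imwrite('pics/'+f,d['img']); np.savez('pics/'+f+'.npz',mtx=d['mtx'],pose=d['pose']); return d
def ray(n,f,u,v):
    d=np.load('pics/'+f+'.npz');K,P=d['mtx'],d['pose']
    a=np.array([(u-K[0,2])/K[0,0],(v-K[1,2])/K[1,1],1.])
    if n=='wrist':
        r=np.hypot(a[0],a[1]); a=np.array([a[0]/r*np.sin(r),a[1]/r*np.sin(r),np.cos(r)]) if r>0 else a
    return P[:3,3],P[:3,:3]@a
def at(n,f,u,v,z):
    o,r=ray(n,f,u,v); return o+r*(z-o[2])/r[2]
def proj(n,f,p):
    d=np.load('pics/'+f+'.npz');K,P=d['mtx'],d['pose']
    c=P[:3,:3].T@(np.array(p,float)-P[:3,3])
    if n=='wrist':
        s=np.hypot(c[0],c[1]);t=np.arctan2(s,c[2]);c=np.array([c[0]/s*t,c[1]/s*t,1])
    else: c=c/c[2]
    return K[0,0]*c[0]+K[0,2],K[1,1]*c[1]+K[1,2]
E
python3 - <<'E'
from h import *
a=shot('scene','s1.png')['img'];b=shot('wrist','w1.png')['img']
cv2.imwrite('pics/s1b.png',cv2.resize(a,(800,600)))
cv2.imwrite('pics/w1b.png',cv2.resize(b,(800,600)))
s=arm.state();print(s['tool_pos'],s['orientation'],s['time_s'])
E
```

```text
[6.24679720e+02 2.03720417e-02 2.13375926e+02] [-4.20456650e-04  7.07114509e-01  7.07098842e-01 -3.49028805e-04] 0.1
```

View pics/s1b.png

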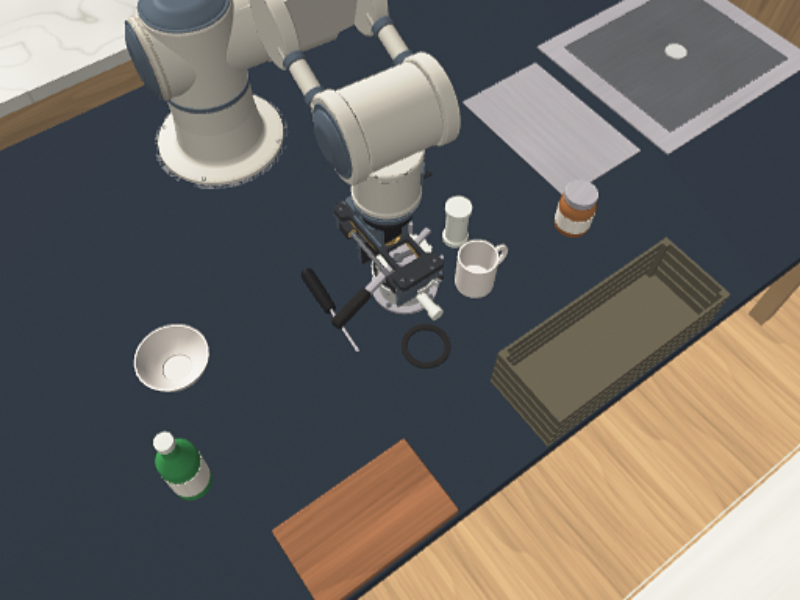

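View pics/w1b.png

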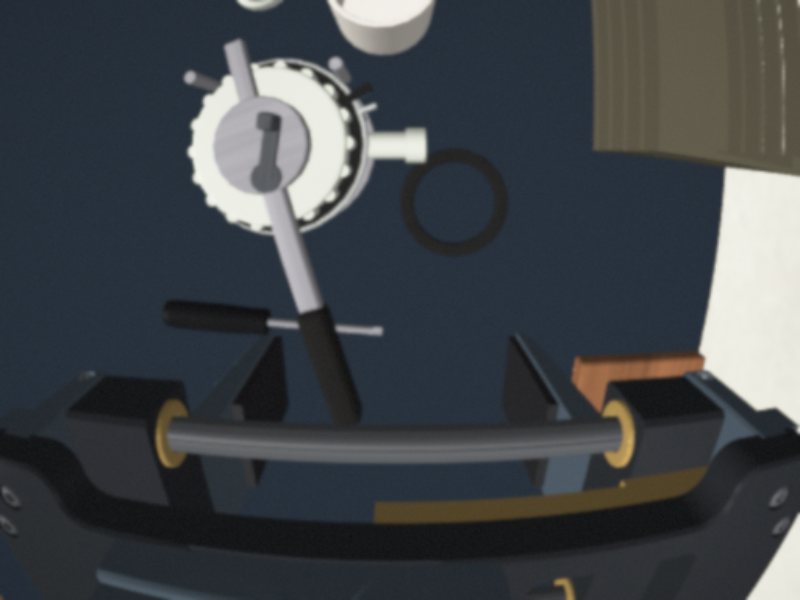

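The wrist picture (800×600) shows the head centre near (262,146), the lever pivot near (266,178), and the lever tab near (268,120). The grip runs from (315,310) to (345,420), the seal tab is at (357,92), and the stub end is at (425,146). The scene view shows the filter beneath the gripper, with the screwdriver under the handle.

```bash
python3 - <<'E'
from h import *
s=.64
f='w1.png'
for n,u,v,z in [('head',262,146,116),('pivot',266,178,122),('tabtop',268,120,138),('grip0',315,310,116),('grip1',345,420,116),('seal',357,92,76),('stub',425,146,43),('post1',189,77,112),('post2',336,62,112),('tail',236,42,116)]:
    print(n,at('wrist',f,u*s,v*s,z).round(1))
E
```

```text
head [546.1  94.8 116. ]
pivot [549.7  75.9 122. ]
tabtop [556.1 107.9 138. ]
grip0 [574.3  -5.5 116. ]
grip1 [589.7 -84.3 116. ]
seal [598.8 129.8  76. ]
stub [645.1  94.5  43. ]
post1 [497.6 142.4 112. ]
post2 [589.5 143.2 112. ]
tail [530.  159.8 116. ]
```

```bash
python3 -m handwheel '2.6 -0.7 0 0;2.6 -0.7 0 0;2.6 -0.7 0 0;2.6 -0.8 0 0;0 0 1.5 0;0 0 1.5 0;0 0 1 0;0 0 0 0;0 0 0 0;0 0 0 0;0 0 0 0' 0 20; python3 - <<'E'
from h import *
a=shot('wrist','w2.png')['img']
cv2.imwrite('pics/w2b.png',cv2.resize(a,(800,600)))
E
```

```text
time_s: 1.02
tool_pos: [596.5, 103.8, 174.7]
orientation: [0.0, 0.707, 0.707, 0.0]
wrist_force: [-0.4, 0.5, 0.5]
gripper_width: 20.9
gripper_force: 0.0
```

View pics/w2b.png

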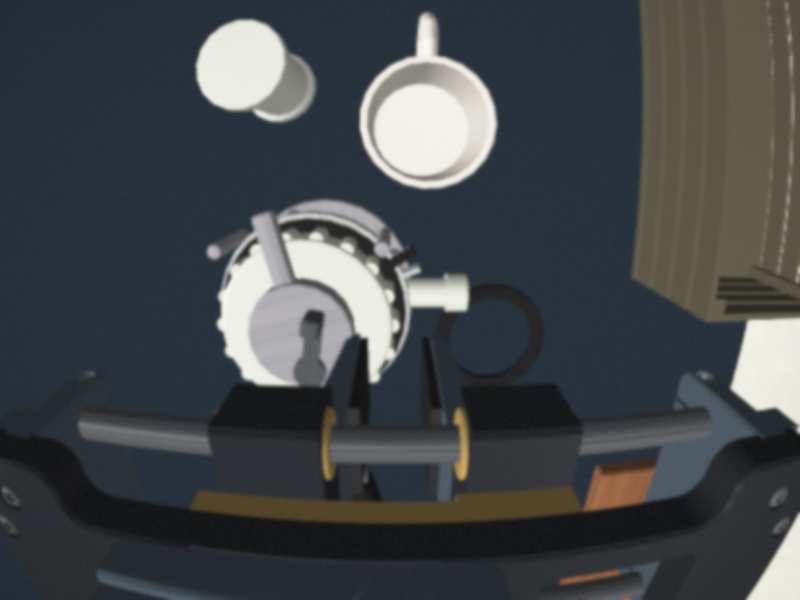

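The fingers are still closing. The lever tab top is near (313,317), clear of the left finger.

```bash
python3 - <<'E'
from h import *
print(at('wrist','w2.png',313*.64,317*.64,138),at('wrist','w2.png',302*.64,333*.64,116))
E
python3 -m handwheel '0 0 0 0;0 0 0 0;0 0 0 0;0 0 1.6 0;0 0 1.6 0;0 0 1.6 0;0 0 0 0'
```

```text
[556.36598982 115.24057631 138.        ] [545.65406926  98.26227709 116.        ]
time_s: 1.65
tool_pos: [594.4, 103.9, 123.4]
orientation: [-0.001, 0.707, 0.707, -0.002]
wrist_force: [-0.1, -0.3, -0.4]
gripper_width: 1.0
gripper_force: 0.0
```

```bash
python3 -m handwheel '0.2 -0.6 -0.3 0;0 -0.5 0 0;0 -0.3 0 0;0 -0.3 0 0;0 -0.3 0 0;0 -0.3 0 0;0 -0.3 0 0;0 -0.3 0 0'; python3 -m handwheel '0 -0.3 0 0;0 -0.3 0 0;0 -0.3 0 0;0 -0.3 0 0'
```

```text
time_s: 2.32
tool_pos: [567.6, 106.1, 129.3]
orientation: [0.001, 0.707, 0.707, 0.001]
wrist_force: [8.3, 2.6, -1.6]
gripper_width: 0.5
gripper_force: 4.2
time_s: 2.65
tool_pos: [556.7, 106.6, 129.4]
orientation: [0.001, 0.707, 0.707, 0.002]
wrist_force: [7.7, 5.0, -0.7]
gripper_width: -0.1
gripper_force: 3.6
```

```bash
python3 -m handwheel '0 -0.2 0 0;0 -0.2 0 0;0 -0.2 0 0'; python3 -m handwheel '0 -0.2 0 0;0 -0.1 0 0'; python3 -m handwheel '0 -0.1 0 0;0 -0.1 0 0'
```

```text
time_s: 2.9
tool_pos: [550.1, 106.1, 129.3]
orientation: [0.001, 0.707, 0.707, 0.001]
wrist_force: [6.7, -0.9, -0.0]
gripper_width: 0.5
gripper_force: 2.9
time_s: 3.07
tool_pos: [547.1, 105.7, 129.3]
orientation: [0.001, 0.707, 0.707, 0.001]
wrist_force: [6.6, -4.5, -0.0]
gripper_width: 0.3
gripper_force: 3.0
time_s: 3.23
tool_pos: [545.4, 105.5, 129.4]
orientation: [0.001, 0.707, 0.707, 0.001]
wrist_force: [7.1, -5.3, -1.3]
gripper_width: 0.6
gripper_force: 3.6
```

```bash
python3 -m handwheel '0 -0.2 0 0;0 -0.1 0 0'; python3 -m handwheel '0 -0.1 0 0;0 -0.1 0 0';python3 - <<'E'
from h import *
a=shot('wrist','w3.png')['img']
cv2.imwrite('pics/w3b.png',cv2.resize(a,(800,600)))
E
```

```text
time_s: 3.4
tool_pos: [543.4, 105.3, 129.6]
orientation: [0.002, 0.707, 0.707, 0.001]
wrist_force: [14.5, -7.4, -4.8]
gripper_width: 0.3
gripper_force: 6.9
time_s: 3.57
tool_pos: [542.8, 105.3, 129.8]
orientation: [0.003, 0.707, 0.707, 0.002]
wrist_force: [21.6, -7.5, -9.0]
gripper_width: 0.1
gripper_force: 10.1
```

View pics/w3b.png

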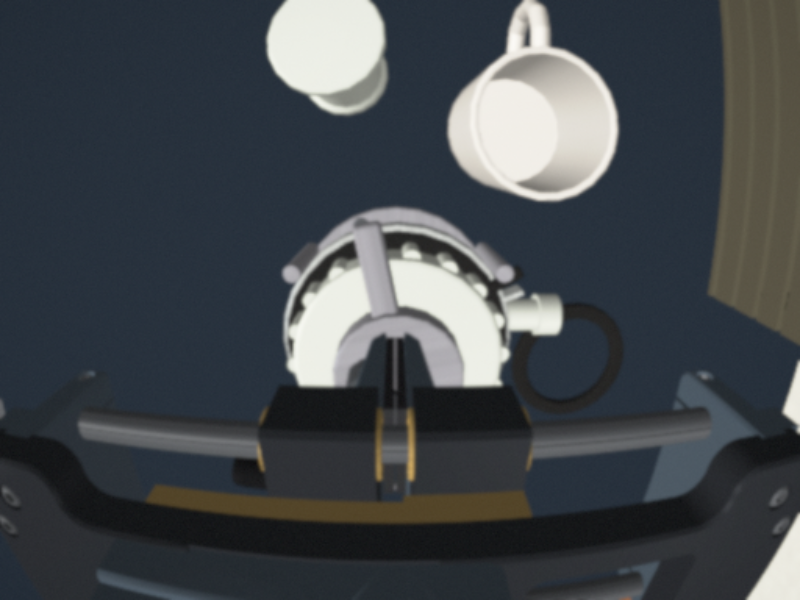

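```bash
python3 -m handwheel '0 1 0 0;0 0.5 -3 0;0 0 -3 0;-3.7 0.7 0 0;-3.7 0.6 0 0;-3.7 0.6 0 0;-3.8 0.6 0 0;0 0 0 -7;0 0 0 -7;0 0 0 0;0 0 0 0' 0.6 10;python3 - <<'E'
from h import *
a=shot('wrist','w4.png')['img']
cv2.imwrite('pics/w4b.png',cv2.resize(a,(800,600)))
E
```

```text
time_s: 4.53
tool_pos: [578.8, -43.0, 188.8]
orientation: [-0.0, 0.617, 0.787, -0.0]
wrist_force: [-0.2, -0.5, -1.0]
gripper_width: 54.7
gripper_force: 0.0
```

View pics/w4b.png

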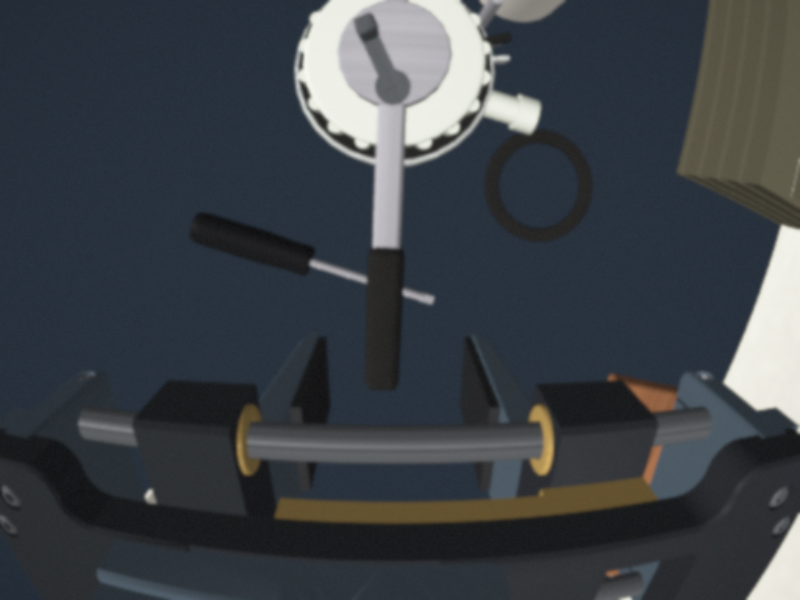

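The lever is flipped: its tab is at (366,25) and its pivot at (392,87). The grip runs from (386,250) to (382,388) between the fingers.

```bash
python3 - <<'E'
from h import *
s=.64
g={}
for n,u,v,z in [('head',395,53,116),('pivot',392,87,122),('tab',366,22,138),('grip0',386,252,121),('grip1',382,380,121),('seal',497,40,76),('rib2',505,58,70)]:
    g[n]=at('wrist','w4.png',u*s,v*s,z);print(n,g[n].round(1))
d=g['grip1']-g['head'];print(np.degrees(np.arctan2(d[1],d[0])),np.hypot(*d[:2]))
E
```

```text
head [544.2  94.4 116. ]
pivot [547.4  75.2 122. ]
tab [528.4 101.8 138. ]
grip0 [564.6  -8.6 121. ]
grip1 [579.7 -81.6 121. ]
seal [599.6 128.9  76. ]
rib2 [608.1 120.6  70. ]
-78.59129175382391 179.51189171966817
```

```bash
python3 -m handwheel '-0.3 -0.6 0 2.4;0 0 3 0;0 0 3 0;0 0 3.2 0;0 0 0 0;0 0 0 0;0 0 0 0;0 0 0 0;0 0 0 0' 0.6 ; python3 -m handwheel '0 0 0 0;0 0 0 0;0 0 0 0;0 0 0 0' 0.29; python3 - <<'E'
from h import *
R=arm.state();p=R['tool_pos'];d=p[:2]-np.array([545,95]);print(np.hypot(*d),np.degrees(np.arctan2(d[1],d[0])),R['wrist_force'],R['gripper_width'])
E
```

```text
time_s: 5.33
tool_pos: [574.9, -47.4, 98.7]
orientation: [0.001, 0.632, 0.775, 0.001]
wrist_force: [-0.5, 0.7, -1.1]
gripper_width: 54.8
gripper_force: 0.0
time_s: 5.67
tool_pos: [574.0, -47.4, 97.2]
orientation: [0.0, 0.632, 0.775, 0.0]
wrist_force: [0.8, 0.1, 0.1]
gripper_width: 30.8
gripper_force: 0.0
145.29871745439806 -78.49183655353794 [0.77043489 0.07715706 0.13074961] 30.842897352818696
```

```bash
cat > st.py <<'E'
from h import *
R=arm.state();p=R['tool_pos'];d=p[:2]-np.array([545,95]);w,x,y,z=R['orientation']
f=R['wrist_force'];t=np.array([-d[1],d[0]])/np.hypot(*d)
print('t',round(float(R['time_s']),2),'r',np.hypot(*d).round(1),'th',(np.degrees(np.arctan2(d[1],d[0]))+90).round(1),'yaw',(2*np.degrees(np.arctan2(y,x))-90).round(1),'Ftan(ccw+)',(f[:2]@t).round(1),'F',f.round(1),'w',round(float(R['gripper_width']),1))
E
python3 -m handwheel '0.02 0.5 0 -2;0.04 1.01 0 -4;0.04 1.01 0 -4;0.04 1.01 0 -4'; python3 st.py; python3 -m handwheel '0.04 1.01 0 -4;0.01 0.5 0 -2;0.01 0.5 0 -2'; python3 st.py
```

```text
time_s: 6.0
tool_pos: [607.4, -35.9, 96.9]
orientation: [-0.0, 0.532, 0.847, -0.0]
wrist_force: [-0.8, 0.9, -0.1]
gripper_width: 26.3
gripper_force: 0.5
t 6.0 r 145.0 th 25.5 yaw 25.8 Ftan(ccw+) -0.4 F [-0.8  0.9 -0.1] w 26.3
time_s: 6.25
tool_pos: [625.0, -25.7, 96.8]
orientation: [-0.0, 0.472, 0.882, -0.0]
wrist_force: [-0.2, -1.2, 0.8]
gripper_width: 26.7
gripper_force: 0.5
t 6.25 r 144.8 th 33.5 yaw 33.7 Ftan(ccw+) -0.8 F [-0.2 -1.2  0.8] w 26.7
```

```bash
python3 -m handwheel '0.02 -0.5 0 2;0.04 -1.01 0 4;0.04 -1.01 0 4;0.04 -1.01 0 4;0.04 -1.01 0 4;0.04 -1.01 0 4;0.04 -1.01 0 4;0.04 -1.01 0 4'; python3 st.py; python3 -m handwheel '0.04 -1.01 0 4;0.04 -1.01 0 4;0.04 -1.01 0 4;0.04 -1.01 0 4;0.04 -1.01 0 4;0.04 -1.01 0 4';python3 st.py; python3 -m handwheel '0.04 -1.01 0 4;0.04 -1.01 0 4;0.01 -0.5 0 2;0.01 -0.5 0 2';python3 st.py
```

```text
time_s: 6.92
tool_pos: [553.6, -49.7, 97.0]
orientation: [0.0, 0.686, 0.728, 0.0]
wrist_force: [3.1, 0.5, -3.1]
gripper_width: 26.2
gripper_force: 1.4
t 6.92 r 144.9 th 3.4 yaw 3.4 Ftan(ccw+) 3.1 F [ 3.1  0.5 -3.1] w 26.2
time_s: 7.42
tool_pos: [494.2, -40.6, 97.1]
orientation: [0.001, 0.822, 0.569, 0.0]
wrist_force: [2.2, -2.8, -0.9]
gripper_width: 26.5
gripper_force: 1.5
t 7.42 r 144.8 th -20.6 yaw -20.6 Ftan(ccw+) 3.0 F [ 2.2 -2.8 -0.9] w 26.5
time_s: 7.75
tool_pos: [467.0, -26.9, 97.1]
orientation: [0.0, 0.877, 0.481, 0.0]
wrist_force: [1.0, -4.3, -1.9]
gripper_width: 26.4
gripper_force: 1.4
t 7.75 r 144.7 th -32.6 yaw -32.5 Ftan(ccw+) 3.2 F [ 1.  -4.3 -1.9] w 26.4
```

```bash
python3 -m handwheel '0.01 0.5 0 -2;0.04 1.01 0 -4;0.04 1.01 0 -4;0.04 1.01 0 -4;0.04 1.01 0 -4;0.04 1.01 0 -4;0.04 1.01 0 -4;0.04 1.01 0 -4;0.04 1.01 0 -4;0.04 1.01 0 -4;0.04 1.01 0 -4;0.04 1.01 0 -4'; python3 st.py; python3 -m handwheel '0.04 1.01 0 -4;0.04 1.01 0 -4;0.04 1.01 0 -4;0.04 1.01 0 -4;0.01 0.5 0 -2;0.01 0.5 0 -2;0 0 0 0';python3 st.py
python3 - <<'E'
from h import *
a=shot('wrist','w5.png')['img']
cv2.imwrite('pics/w5b.png',cv2.resize(a,(800,600)))
E
```

```text
time_s: 8.75
tool_pos: [579.0, -44.9, 96.9]
orientation: [-0.0, 0.617, 0.787, -0.0]
wrist_force: [-1.0, -0.3, 0.3]
gripper_width: 26.3
gripper_force: 0.5
t 8.75 r 143.9 th 13.7 yaw 13.8 Ftan(ccw+) -1.0 F [-1.  -0.3  0.3] w 26.3
time_s: 9.33
tool_pos: [625.2, -24.1, 96.9]
orientation: [0.0, 0.472, 0.882, 0.0]
wrist_force: [-0.1, -0.0, 1.1]
gripper_width: 26.7
gripper_force: 0.0
t 9.33 r 143.6 th 34.0 yaw 33.7 Ftan(ccw+) -0.1 F [-0.1 -0.   1.1] w 26.7
```

View pics/w5b.png

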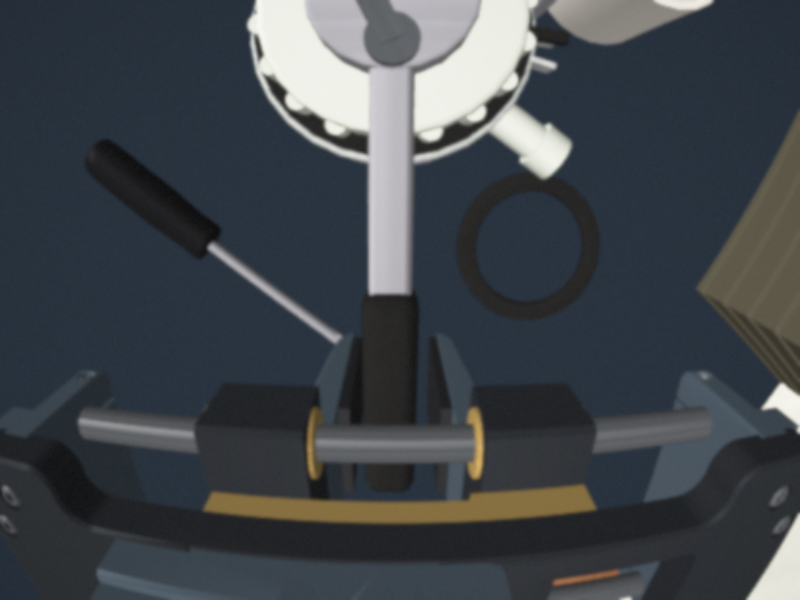

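The straddle is centred on the grip. The seal tab is still at (552,38) and the second rib at (545,64). I'm starting stroke 2, quick at first and then in 4.5° steps with a force check on each.

```bash
python3 -m handwheel '0.02 -0.5 0 2;0.03 -0.76 0 3;0.03 -0.76 0 3;0.01 -0.5 0 2'; python3 st.py; python3 -m handwheel '0 -0.38 0 1.5;0.01 -0.38 0 1.5;0 -0.38 0 1.5'|tail -3; python3 st.py
```

```text
time_s: 9.72
tool_pos: [601.8, -36.6, 97.0]
orientation: [0.0, 0.55, 0.835, 0.0]
wrist_force: [2.3, 0.6, -2.5]
gripper_width: 26.2
gripper_force: 1.5
t 9.72 r 143.4 th 23.3 yaw 23.3 Ftan(ccw+) 2.4 F [ 2.3  0.6 -2.5] w 26.2
wrist_force: [3.1, 0.8, -1.5]
gripper_width: 26.8
gripper_force: 1.4
t 9.97 r 143.4 th 19.0 yaw 19.0 Ftan(ccw+) 3.2 F [ 3.1  0.8 -1.5] w 26.8
```

```bash
python3 -m handwheel '0 -0.38 0 1.5;0.01 -0.38 0 1.5;0 -0.38 0 1.5'|tail -1; python3 st.py
```

```text
gripper_force: 1.4
t 10.22 r 143.4 th 14.4 yaw 14.5 Ftan(ccw+) 2.1 F [ 2.3 -0.7 -1.4] w 26.3
```

```bash
for i in 1; do python3 -m handwheel '0 -0.38 0 1.5;0.01 -0.38 0 1.5;0 -0.38 0 1.5'|tail -1; python3 st.py;  python3 -m handwheel '0 -0.38 0 1.5;0.01 -0.38 0 1.5;0 -0.38 0 1.5'|tail -1; python3 st.py; done
```

```text
gripper_force: 1.4
t 10.47 r 143.5 th 9.8 yaw 10.0 Ftan(ccw+) 2.5 F [ 2.6 -0.7 -0.4] w 26.2
gripper_force: 1.4
t 10.72 r 143.5 th 5.2 yaw 5.4 Ftan(ccw+) 2.4 F [ 2.5 -1.  -0.4] w 26.2
```

```bash
python3 -m handwheel '0 -0.38 0 1.5;0.01 -0.38 0 1.5;0 -0.38 0 1.5'|tail -1; python3 st.py;  python3 -m handwheel '0 -0.38 0 1.5;0.01 -0.38 0 1.5;0 -0.38 0 1.5'|tail -1; python3 st.py
```

```text
gripper_force: 1.3
t 10.97 r 143.6 th 0.7 yaw 0.9 Ftan(ccw+) 3.3 F [3.3 0.2 0.7] w 26.3
gripper_force: 1.3
t 11.22 r 143.7 th -3.9 yaw -3.6 Ftan(ccw+) 3.4 F [ 3.4 -0.1  0.5] w 26.3
```

```bash
python3 -m handwheel '0 -0.38 0 1.5;0.01 -0.38 0 1.5;0 -0.38 0 1.5'|tail -1; python3 st.py;  python3 -m handwheel '0 -0.38 0 1.5;0.01 -0.38 0 1.5;0 -0.38 0 1.5'|tail -1; python3 st.py
```

```text
gripper_force: 1.3
t 11.47 r 143.7 th -8.4 yaw -8.0 Ftan(ccw+) 2.7 F [2.9 1.1 0.5] w 26.4
gripper_force: 1.3
t 11.72 r 143.8 th -13.0 yaw -12.5 Ftan(ccw+) 2.8 F [3.1 0.9 0.2] w 26.3
```

```bash
python3 -m handwheel '0 -0.38 0 1.5;0.01 -0.38 0 1.5;0 -0.38 0 1.5'|tail -1; python3 st.py;  python3 -m handwheel '0 -0.38 0 1.5;0.01 -0.38 0 1.5;0 -0.38 0 1.5'|tail -1; python3 st.py
```

```text
gripper_force: 1.3
t 11.97 r 143.9 th -17.5 yaw -17.0 Ftan(ccw+) 1.9 F [2.4 1.2 0.2] w 26.3
gripper_force: 1.3
t 12.22 r 144.1 th -22.0 yaw -21.6 Ftan(ccw+) 2.9 F [ 3.5  1.1 -0.4] w 26.5
```

```bash
python3 -m handwheel '0 -0.38 0 1.5;0.01 -0.38 0 1.5;0 -0.38 0 1.5'|tail -1; python3 st.py;  python3 -m handwheel '0 -0.38 0 1.5;0.01 -0.38 0 1.5;0 -0.38 0 1.5'|tail -1; python3 st.py
```

```text
gripper_force: 1.3
t 12.47 r 144.3 th -26.6 yaw -26.1 Ftan(ccw+) 2.1 F [ 2.8  0.8 -0.3] w 26.7
gripper_force: 1.3
t 12.72 r 144.5 th -31.1 yaw -30.6 Ftan(ccw+) 2.2 F [2.8 0.4 0.6] w 26.6
```

```bash
python3 -m handwheel '0.02 0.5 0 -2;0.04 1.01 0 -4;0.04 1.01 0 -4;0.04 1.01 0 -4;0.04 1.01 0 -4;0.04 1.01 0 -4;0.04 1.01 0 -4;0.04 1.01 0 -4;0.04 1.01 0 -4;0.04 1.01 0 -4;0.04 1.01 0 -4;0.04 1.01 0 -4'|tail -1; python3 st.py; python3 -m handwheel '0.04 1.01 0 -4;0.04 1.01 0 -4;0.04 1.01 0 -4;0.04 1.01 0 -4;0.01 0.5 0 -2;0 0 0 0'|tail -1;python3 st.py
python3 -m handwheel '0 -0.38 0 1.5;0.01 -0.38 0 1.5;0 -0.38 0 1.5'|tail -1; python3 st.py;  python3 -m handwheel '0 -0.38 0 1.5;0.01 -0.38 0 1.5;0 -0.38 0 1.5'|tail -1; python3 st.py
```

```text
gripper_force: 0.6
t 13.72 r 142.8 th 15.2 yaw 15.7 Ftan(ccw+) -0.3 F [-0.  -1.1  0.1] w 26.9
gripper_force: 0.0
t 14.22 r 142.2 th 33.7 yaw 33.7 Ftan(ccw+) -0.4 F [-0.5  0.   0.1] w 26.5
gripper_force: 1.4
t 14.47 r 142.6 th 28.7 yaw 28.8 Ftan(ccw+) 2.6 F [ 1.6  2.5 -1.1] w 26.4
gripper_force: 2.4
t 14.72 r 142.8 th 24.3 yaw 24.4 Ftan(ccw+) 5.4 F [ 3.3  5.8 -2.9] w 26.4
```

```bash
python3 -m handwheel '0 -0.38 0 1.5;0.01 -0.38 0 1.5'|tail -1; python3 st.py; python3 - <<'E'
from h import *
a=shot('wrist','w6.png')['img']
u,v=map(int,proj('wrist','w6.png',[545+68*np.cos(.5),95+68*np.sin(.5),76]));print(u,v,at('wrist','w5.png',552*.64,38*.64,76),at('wrist','w5.png',545*.64,64*.64,70))
u0,v0=max(u-75,0),max(v-60,0);print(u0,v0)
cv2.imwrite('pics/w6b.png',cv2.resize(a[v0:v0+120,u0:u0+150],None,fx=5,fy=5,interpolation=cv2.INTER_CUBIC))
E
```

```text
gripper_force: 4.4
t 14.88 r 142.9 th 21.5 yaw 21.4 Ftan(ccw+) 9.5 F [ 7.3  7.4 -5.8] w 26.4
355 10 [601.35785162 129.32740777  76.        ] [606.18452087 119.56804692  70.        ]
280 0
```

View pics/w6b.png

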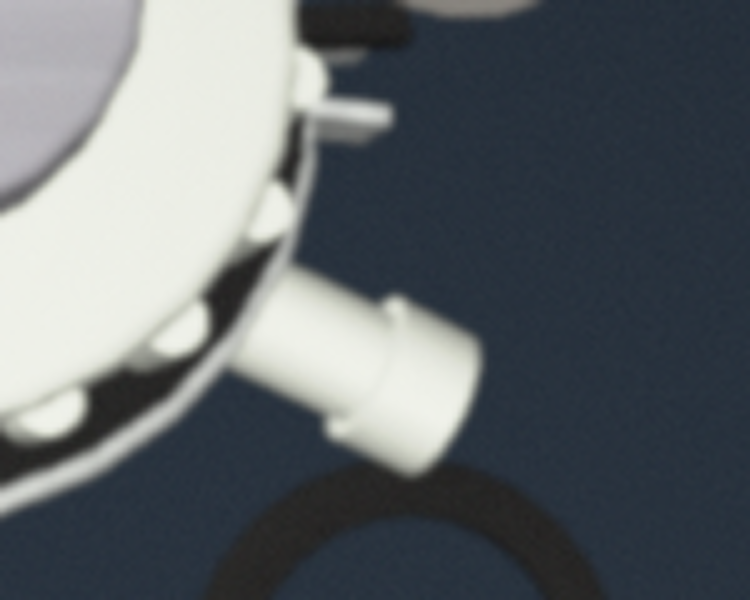

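The crop shows the tab at (370,27) with its tip at (405,27). The second rib is at (360,112), and rib 1 peeks out beneath the tab at (345,50).

```bash
python3 - <<'E'
from h import *
c=np.array([545.,95])
def A(f,u,v,z):
    p=at('wrist',f,u,v,z)[:2]-c; return np.hypot(*p).round(1),np.arctan2(p[1],p[0]).round(3)
print('start tab w5',A('w5.png',552*.64,38*.64,76),'rib2',A('w5.png',545*.64,62*.64,70))
print('start tab w4',A('w4.png',499*.64,40*.64,76),'rib2',A('w4.png',504*.64,57*.64,70))
print('now tab',A('w6.png',280+365/5,27/5,76),'rib2',A('w6.png',280+355/5,110/5,70))
E
```

```text
start tab w5 (np.float64(66.0), np.float64(0.547)) rib2 (np.float64(65.8), np.float64(0.396))
start tab w4 (np.float64(65.5), np.float64(0.551)) rib2 (np.float64(67.6), np.float64(0.396))
now tab (np.float64(66.7), np.float64(0.551)) rib2 (np.float64(65.9), np.float64(0.391))
```

```bash
python3 -m handwheel '0 -0.38 0 1.5;0.01 -0.38 0 1.5;0 -0.38 0 1.5'|tail -1; python3 st.py; python3 -m handwheel '0 0.15 0 0;-1.2 0 0 0;-1.2 0 0 0;0 0 0 0'|tail -1; python3 st.py; cat > pol.py <<'E'
from h import *
import sys
f=sys.argv[1]; a=shot('wrist',f)['img']
th=np.arange(.25,.75,.01);out=[]
for t in th:
    vs=[]
    for r in np.arange(67,74,1.):
        u,v=proj('wrist',f,[545+r*np.cos(t),95+r*np.sin(t),76]); 
        u,v=int(round(u)),int(round(v)); vs.append(a[v,u,0] if 0<=v<384 and 0<=u<512 else 255)
    out.append(int(np.mean(vs)))
print(list(zip(th.round(2).tolist(),out)))
u,v=map(int,proj('wrist',f,[545+68*np.cos(.45),95+68*np.sin(.45),76]));u0,v0=max(u-75,0),max(v-60,0);print(u0,v0)
cv2.imwrite('pics/c_'+f,cv2.resize(a[v0:v0+120,u0:u0+150],None,fx=5,fy=5,interpolation=cv2.INTER_CUBIC))
E
python3 pol.py w7.png
```

```text
gripper_force: 4.2
t 15.18 r 142.9 th 17.1 yaw 16.9 Ftan(ccw+) 8.1 F [ 6.4  6.6 -5.5] w 26.8
gripper_force: 2.5
t 15.52 r 168.9 th 17.6 yaw 17.0 Ftan(ccw+) 5.0 F [ 5.9 -1.9 -1. ] w 26.7
[(0.25, 255), (0.26, 255), (0.27, 255), (0.28, 255), (0.29, 255), (0.3, 255), (0.31, 255), (0.32, 255), (0.33, 255), (0.34, 255), (0.35, 255), (0.36, 255), (0.37, 255), (0.38, 255), (0.39, 255), (0.4, 255), (0.41, 255), (0.42, 255), (0.43, 255), (0.44, 255), (0.45, 255), (0.46, 255), (0.47, 255), (0.48, 255), (0.49, 255), (0.5, 255), (0.51, 255), (0.52, 255), (0.53, 255), (0.54, 255), (0.55, 255), (0.56, 255), (0.57, 255), (0.58, 255), (0.59, 255), (0.6, 255), (0.61, 255), (0.62, 255), (0.63, 255), (0.64, 255), (0.65, 255), (0.66, 255), (0.67, 255), (0.68, 255), (0.69, 255), (0.7, 255), (0.71, 255), (0.72, 255), (0.73, 255), (0.74, 255)]
276 0
```

```bash
python3 -m handwheel '1.5 0 0 0;1.5 0 0 0;1.7 0 0 0;0 0 0 0'|tail -1; python3 st.py; python3 pol.py w8.png
```

```text
gripper_force: 2.1
t 15.9 r 117.9 th 17.6 yaw 17.1 Ftan(ccw+) 4.0 F [ 2.9  4.1 -0.7] w 26.4
[(0.25, 60), (0.26, 61), (0.27, 60), (0.28, 60), (0.29, 61), (0.3, 60), (0.31, 61), (0.32, 60), (0.33, 61), (0.34, 62), (0.35, 72), (0.36, 86), (0.37, 99), (0.38, 102), (0.39, 96), (0.4, 81), (0.41, 66), (0.42, 58), (0.43, 47), (0.44, 39), (0.45, 35), (0.46, 36), (0.47, 36), (0.48, 36), (0.49, 36), (0.5, 37), (0.51, 40), (0.52, 48), (0.53, 67), (0.54, 85), (0.55, 99), (0.56, 103), (0.57, 100), (0.58, 87), (0.59, 69), (0.6, 61), (0.61, 60), (0.62, 60), (0.63, 60), (0.64, 61), (0.65, 60), (0.66, 59), (0.67, 60), (0.68, 60), (0.69, 60), (0.7, 62), (0.71, 70), (0.72, 79), (0.73, 89), (0.74, 96)]
279 0
```

View pics/c_w8.png

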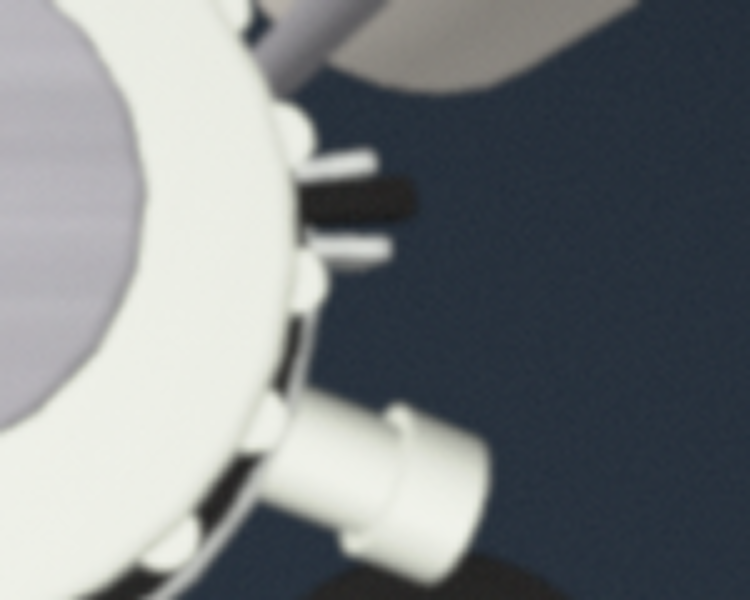

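The tab is now between the two ribs at about 0.478 rad, so it has dragged about 0.075 rad with about 0.10 to go.

```bash
python3 -m handwheel '0 -0.26 0 1.25;0 -0.26 0 1.25;0 -0.26 0 1.25;0 0 0 0'|tail -1; python3 st.py; python3 pol.py w9.png
```

```text
gripper_force: 3.1
t 16.28 r 119.4 th 14.0 yaw 13.2 Ftan(ccw+) 6.4 F [4.9 6.9 0.2] w 26.5
[(0.25, 60), (0.26, 61), (0.27, 60), (0.28, 61), (0.29, 60), (0.3, 61), (0.31, 60), (0.32, 60), (0.33, 60), (0.34, 63), (0.35, 72), (0.36, 88), (0.37, 92), (0.38, 79), (0.39, 60), (0.4, 40), (0.41, 36), (0.42, 36), (0.43, 37), (0.44, 38), (0.45, 37), (0.46, 36), (0.47, 41), (0.48, 51), (0.49, 56), (0.5, 59), (0.51, 60), (0.52, 62), (0.53, 72), (0.54, 87), (0.55, 101), (0.56, 101), (0.57, 95), (0.58, 82), (0.59, 63), (0.6, 61), (0.61, 59), (0.62, 60), (0.63, 59), (0.64, 60), (0.65, 60), (0.66, 59), (0.67, 59), (0.68, 61), (0.69, 66), (0.7, 73), (0.71, 82), (0.72, 89), (0.73, 95), (0.74, 106)]
277 0
```

```bash
python3 -m handwheel '0 -0.26 0 1.25;0 -0.2 0 1;0 -0.2 0 1;0 0 0 0'|tail -1; python3 st.py; python3 pol.py w10.png
```

```text
gripper_force: 3.2
t 16.67 r 119.5 th 10.9 yaw 10.0 Ftan(ccw+) 6.4 F [ 5.1  7.4 -0. ] w 26.5
[(0.25, 60), (0.26, 61), (0.27, 60), (0.28, 61), (0.29, 60), (0.3, 60), (0.31, 60), (0.32, 58), (0.33, 50), (0.34, 41), (0.35, 36), (0.36, 36), (0.37, 37), (0.38, 36), (0.39, 36), (0.4, 37), (0.41, 38), (0.42, 42), (0.43, 50), (0.44, 57), (0.45, 59), (0.46, 60), (0.47, 60), (0.48, 59), (0.49, 60), (0.5, 60), (0.51, 60), (0.52, 64), (0.53, 74), (0.54, 82), (0.55, 93), (0.56, 104), (0.57, 94), (0.58, 85), (0.59, 69), (0.6, 61), (0.61, 60), (0.62, 59), (0.63, 59), (0.64, 58), (0.65, 59), (0.66, 59), (0.67, 60), (0.68, 61), (0.69, 65), (0.7, 72), (0.71, 78), (0.72, 87), (0.73, 100), (0.74, 143)]
275 0
```

View pics/c_w10.png

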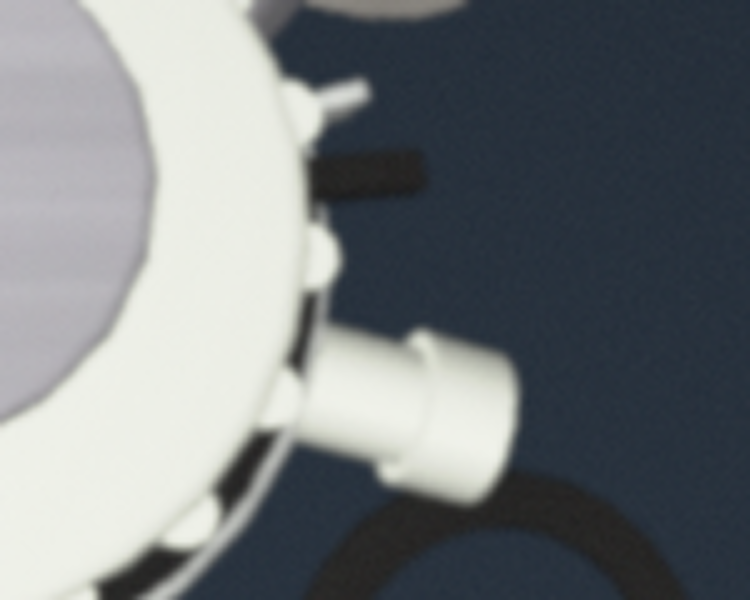

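The tab now covers the second rib at about 0.38 rad, roughly 11.6 mm on. I'm letting go and lifting off.

```bash
python3 -m handwheel '0 0.15 0 0;0 0.15 0 0;0 0 0 0;0 0 0 0;0 0 0 0;0 0 0 0' 0.6|tail -2; python3 st.py; python3 pol.py w11.png | tr -d '\n' | cut -c80-320; python3 -m handwheel '0 0 -1.5 0;0 0 -3 0;0 0 -3 0;0 0 -3 0;0 0 -1 0;0 0 0 0;0 0 0 0;0 0 0 0'; python3 st.py;python3 - <<'E'
from h import *
a=shot('wrist','w12.png')['img']
cv2.imwrite('pics/w12b.png',cv2.resize(a,(800,600)))
E
```

```text
gripper_width: 54.2
gripper_force: 0.0
t 17.22 r 120.1 th 12.0 yaw 10.1 Ftan(ccw+) -0.1 F [ 0.2 -1.2 -0.7] w 54.2
59), (0.32, 58), (0.33, 50), (0.34, 41), (0.35, 35), (0.36, 37), (0.37, 36), (0.38, 37), (0.39, 37), (0.4, 37), (0.41, 37), (0.42, 43), (0.43, 51), (0.44, 57), (0.45, 60), (0.46, 60), (0.47, 59), (0.48, 59), (0.49, 60), (0.5, 59), (0.51, 60)
time_s: 17.93
tool_pos: [569.5, -22.4, 210.7]
orientation: [-0.001, 0.642, 0.767, -0.001]
wrist_force: [-0.2, -0.0, 0.0]
gripper_width: 54.4
gripper_force: 0.0
t 17.93 r 119.9 th 11.8 yaw 10.1 Ftan(ccw+) -0.2 F [-0.2 -0.   0. ] w 54.4
```

View pics/w12b.png

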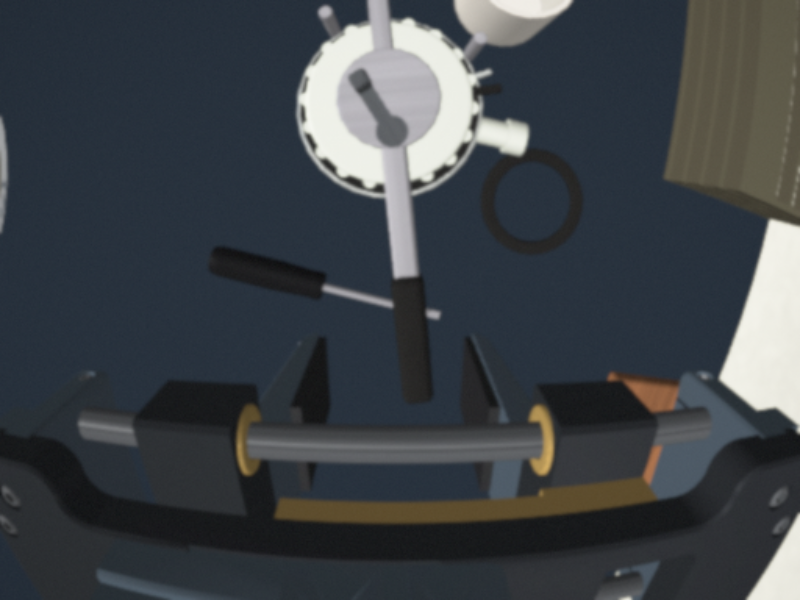

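The gripper is clear of everything. The lever is still at tighten (tab at (360,80)), the seal tab is on the second rib at (488,90), and the bystanders in view are where they stood.

```bash
python3 -c "
from workcell import arm
print(arm.job_done())"
```

```text
the job is handed in; nothing more can be done
None
```

The lever is at tighten, the cap has dragged the seal tab about 11.6 mm onto the second rib, the handle is released, and the job is handed in; it gave no verdict.

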